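# Hang up the tiffin frame and draw the rolling pin out of the half-decked tray

## Task

Take the tiffin's carrying frame from where it stands astride the utensil tray, hang it over the bar of the low steel rail with one leg on each side, and let go. Then draw the rolling pin out of the tray, slanted through the opening beside the deck, and finish still holding it at rest in the air, all of it at least 5 cm higher than the deck and touching only the gripper. Leave the frame hanging and do not disturb the tiffin, teapot, mugs, coaster or scoop.

Things in the scene. Friction and masses are not known exactly. Their poses are not given: they have to be found in the camera images.
- tray: Fixed wooden utensil tray, 302 (its x) x 132 mm (y), origin under its centre, on the counter; +x points roughly away from the robot. Walls 6 mm, inner space 290 x 120 mm, floor 10 mm up. A deck (underside 64, top 70 mm up) roofs the robot's half, x = -151 to -35 mm. The other half, x = -35 to +145 mm, is open on top, with walls 60 mm high.
- tray_deck_edge (a point): Middle of the deck's edge, where the opening starts (tray x = -35 mm, 67 mm above the counter); axes as the tray.
- rail: Fixed low steel rail: level round bar 14 mm thick along its own x, centre line 120 mm above the counter, on posts at x = -140 and +140 mm with feet 100 mm wide (y) and 8 mm high. Origin on the counter below the bar's middle.
- rail_mid (a point): Middle of the bar, on its centre line, 120 mm above the counter; axes as the rail.
- carrier_saddle (a point): Tiffin's carrying frame (loose, about 0.2 kg): upside-down U of aluminium strap 22 x 5 mm. This point: middle of the cross strap's underside; strap along y, z up. Two legs reach 100 mm below it, 152 mm clear between them; feet 34 mm long (x), outer faces at y = -86 and +86 mm. It starts standing on the counter astride the tray's open half.
- carrier_grip (a point): Centre of the frame's black upright handle block, 28 mm above carrier_saddle: 16 mm along the frame's x, 26 mm along its y, 46 mm tall (5 to 51 mm above carrier_saddle). Axes as the frame.
- pin_mid (a point): Centre of the wooden rolling pin (loose, about 0.16 kg, balanced here), round, 260 mm long along its x, 30 mm thick over the middle 140 mm, tapering to 18 mm at the ends. It starts on the tray's floor, axis 25 mm above the counter and roughly along the tray, its middle in the opening, most of its robot-side half under the deck. Faintly 12-sided; it can roll.
- pin_tail (a point): Centre of the pin's end that starts under the deck (pin x = -130 mm).
- pin_head (a point): Centre of the pin's other end, which starts in the open half of the tray (pin x = +130 mm).
- tiffin: Bystander: closed stack of two round aluminium tiffin tiers with a lid, 142 mm across, 139 mm tall; origin at the centre of its underside.
- teapot: Bystander: white ceramic teapot, 136 mm across the belly, 136 mm tall, spout and handle to either side; origin at the centre of its underside.
- mug_a: Bystander: tall glass mug, 74 mm across, 125 mm tall; origin at the centre of its underside.
- mug_b: Bystander: second tall glass mug, same size; origin at the centre of its underside.
- coaster: Bystander: round plastic coaster, 84 mm across, 7 mm thick, flat on the counter; origin at the centre of its underside.
- scoop: Bystander: steel sugar scoop, 36 mm wide, 26 mm tall, about 136 mm long, open end to its own +x; origin under the middle of the closed end of its bowl.
Mind the look-alikes: they are no part of the job. Of the things that look like the part that bears carrier_saddle, take the one that is nearest to the robot's base at the start.

How it is judged:
By the outcome, as a careful person would: the job done as asked, in the order asked, and still so for the second after the job is handed in, while the arm keeps its last pose, push and grip.
It also fails if it takes over 58 s, if anything falls off the work surface, if the arm or the gripper's body presses on something with over 40 N, if the wrist force passes 120 N, or if a joint passes its speed limit or range.

## Robot

A 6-joint arm with a two-finger parallel gripper is mounted at the origin on the work surface. World frame = base frame: x ahead of the robot, y to its left, z up, the work surface at z = 0. Lengths are in m, angles in rad, forces in N, time in s.
With the tool pointing down it reaches from about 0.325 to 0.775 m from the base axis. Payload 5.5 kg.
Tool frame: the origin (TCP) lies between the finger pads; the fingertips stand 14 mm ahead of it and the grasp point (between the pads) lies 5 mm behind it; x points along the fingers, y is the direction in which the jaws open and shut, and the axes are right-handed (so a half turn about x gives the same grasp; the last joint's range is limited). The gripper opens to 85 mm and grips with 20 to 120 N. Pads are 22 mm wide; open, the fingers measure 114 mm over their backs; the gripper's body (76 mm by 85 mm) begins 54 mm behind the grasp point. The pads swing forward as they close: fully open they stand 13 mm farther back than shut.
Start: joints at [1.293, 0.091, 1.231, -0, 1.82, -0.057], TCP at [0.131, 0.585, 0.245] pointing down, gripper open.
Joint ranges: [-2.87, 2.87], [-0.86, 2.18], [0.17, 2.46], [-1.51, 4.65], [0.06, 2.69], [-2.65, 2.65]. Speed limits (rad/s): [2.57, 2.57, 3.01, 3.14, 3.14, 3.14].

## Interface

Orientations are given as a unit quaternion [x, y, z, w].
In Python, from plant import get_state, grab_frame, finish_job gives the robot as it stands.
- The arm moves only by the tool step_arm, never from a script. Its argument "plan" is a list of rows, each an object of numbers: "tx", "ty", "tz": the shift along the tool's x, y, z in mm; "spin": the turn about the tool's x in rad; "jaw": the finger opening in mm, from 0 to 85.4. A call has 1 to 20 rows; each row is the pose to reach, as a shift and turn from the pose commanded when the call began, along the tool's axes at that moment; what a row does not reach only later rows make up. A row lasts 1/12 s, in which the tool goes at most 41.7 mm and 7.16 degrees, less where a joint would pass 70% of its speed; a pose out of reach is approached as far as the arm can. A call with a gripper value outside its range is refused whole. The fingers move at their own pace and stop on an object; "grip_force" is the grip in N (left out, the last holds). Time passes only in rows, so rows that repeat a pose let the fingers close. It gives the time, the measured TCP pose, the force and the opening at its end, in the units of the state.
- get_state(): the state, without advancing time (a new reading comes with each control period).
- grab_frame(name): name is "scene" or "top" or "wrist"; returns a dict with "img" (420x560x3 uint8, red, green, blue), "z_map" (420x560 float32, m along the optical axis (not along the pixel's ray), 0 where there is no reading), "fx", "fy", "cx", "cy" (pixels), "R" (3x3) and "t" (3): a world point X has camera coordinates R X + t. Camera axes: x right, y down, z forward; pixel columns grow to the right and rows downward; lengths in m; the calibration is good to about 2 mm. The wrist camera is an equidistant fisheye: a pixel r from the principal point sees the ray r / f radians off the axis. A picture is of the moment at which its call begins.
- finish_job(): hands the job in, once; it reports no verdict.
The state is a dict: "t": time; "qpos": joint angles; "qvel": joint speeds; "effort": joint torques, N m; "eef_pos": TCP position; "tcp_rot": TCP orientation; "contact_force": force on the tool from outside, world axes, zero at the start; "ft_torque": the same for the moment, N m; "finger_gap": finger opening in m.
Only numpy, scipy, OpenCV 4.12 (cv2) and the standard library are available. Lean on these libraries where they do the work, as an engineer would, in place of code of your own. Each camera call takes 0.05 s, during which the arm holds its last target.

## Working session

There is one attempt and no reset: what is moved stays moved. The work goes in short steps, Python scripts to look and compute and a tool call to move; the robot and the scene stay as the last step left them, time stands still between calls to the robot, and variables do not carry over. Pictures are saved under pics/ and viewed, and the job is handed in when it is done.

Besides the shell and the picture viewer there is one more tool, called after "Request:" as name(argument=value, ...) on one line, values as JSON. step_arm: Moves the arm, as the interface text tells. Its arguments: {"type":"object","properties":{"plan":{"type":"array"},"grip_force":{"type":"number"}},"required":["plan"]}

```bash
ls; mkdir -p pics
cat > h.py <<'E'
import numpy as np, cv2, json
from scipy.spatial.transform import Rotation as Ro
from plant import get_state, grab_frame, finish_job
def save(n,img): cv2.imwrite('pics/'+n+'.png',cv2.cvtColor(img,cv2.COLOR_RGB2BGR))
E
python3 - <<'E'
from h import *
import pickle
s=get_state();print({k:np.round(v,3).tolist() for k,v in s.items()})
fr={}
for n in ["scene","top"]:
    f=grab_frame(n);fr[n]=f;save(n+'0',f['img']);print(n,f['fx'],f['fy'],f['cx'],f['cy'],np.round(f['R'],3).tolist(),np.round(f['t'],3))
pickle.dump(fr,open('f0.pkl','wb'))
E
```

```text
pics
{'t': 0.0, 'qpos': [1.293, 0.092, 1.232, -0.0, 1.82, -0.057], 'qvel': [-0.001, -0.0, 0.0, -0.0, 0.001, 0.0], 'effort': [-0.0, -45.872, -41.803, 0.0, 0.011, -0.0], 'eef_pos': [0.131, 0.585, 0.244], 'tcp_rot': [0.077, 0.703, -0.079, 0.703], 'contact_force': [0.555, 0.077, 0.282], 'ft_torque': [0.018, -0.029, -0.007], 'finger_gap': 0.086}
scene 506.4297913311114 506.4297913311114 269.3563322013898 203.64663200494215 [[0.794, 0.608, -0.004], [0.525, -0.688, -0.502], [-0.307, 0.396, -0.865]] [-0.487 -0.212  1.79 ]
top 422.63058752003366 422.63058752003366 272.21375646209736 213.0330783924239 [[0.011, -1.0, -0.024], [-0.995, -0.008, -0.095], [0.094, 0.025, -0.995]] [0.06  0.6   1.401]
```

View pics/scene0.png

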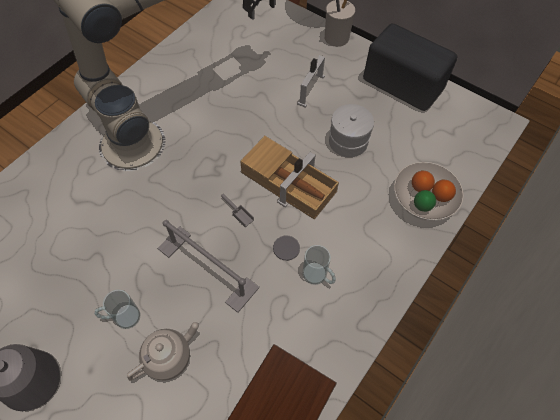

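View pics/top0.png

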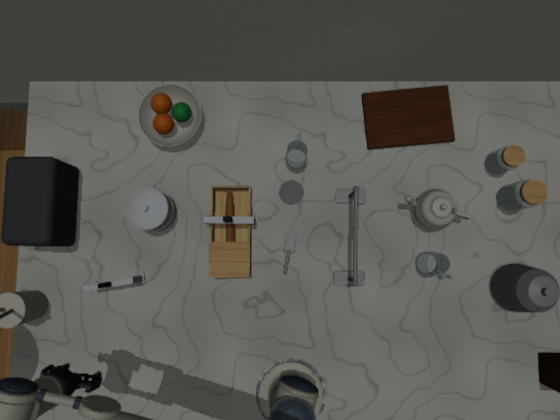

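The scene view shows the frame astride the tray at about (297,180). A second frame stands farther off at (312,82). The rail runs from (170,235) to (242,290). The top view shows the tray at (230,232), frame block at (228,219), pin at (230,215), rail bar at (353,237) and the look-alike at (114,284). I'll measure these next.

```bash
cat >> h.py <<'E'
def ray(f,u,v):
    d=np.array([(u-f['cx'])/f['fx'],(v-f['cy'])/f['fy'],1.])
    return -f['R'].T@f['t'], f['R'].T@d
def onplane(f,u,v,z):
    o,d=ray(f,u,v); return o+d*(z-o[2])/d[2]
def cloud(f):
    v,u=np.mgrid[0:420,0:560]; z=f['z_map']
    c=np.stack([(u-f['cx'])/f['fx']*z,(v-f['cy'])/f['fy']*z,z],-1)
    return (c-f['t'])@f['R']
def proj(f,X):
    c=f['R']@np.asarray(X)+f['t']; return np.array([c[0]/c[2]*f['fx']+f['cx'],c[1]/c[2]*f['fy']+f['cy']])
E
python3 - <<'E'
from h import *
import pickle
fr=pickle.load(open('f0.pkl','rb'))
f=fr['top'];P=cloud(f)
for (u,v) in [(230,265),(228,219),(353,237),(114,284),(150,209),(291,192),(288,250),(436,208),(426,264),(296,158)]:
    print((u,v),np.round(P[v,u],3))
im=f['img']
a=cv2.resize(im[170:295,180:320],None,fx=5,fy=5,interpolation=cv2.INTER_CUBIC);save('c1',a)
a=cv2.resize(im[170:300,310:480],None,fx=4.5,fy=4.5,interpolation=cv2.INTER_CUBIC);save('c2',a)
im=fr['scene']['img']
a=cv2.resize(im[120:320,150:350],None,fx=3,fy=3,interpolation=cv2.INTER_CUBIC);save('c3',a)
E
```

```text
(230, 265) [0.424 0.2   0.067]
(228, 219) [0.568 0.199 0.154]
(353, 237) [ 0.517 -0.191  0.122]
(114, 284) [0.361 0.564 0.106]
(150, 209) [0.599 0.45  0.131]
(291, 192) [0.676 0.002 0.001]
(288, 250) [0.475 0.011 0.016]
(436, 208) [ 0.611 -0.452  0.12 ]
(426, 264) [ 0.436 -0.419  0.112]
(296, 158) [ 0.794 -0.015  0.008]
```

View pics/c1.png

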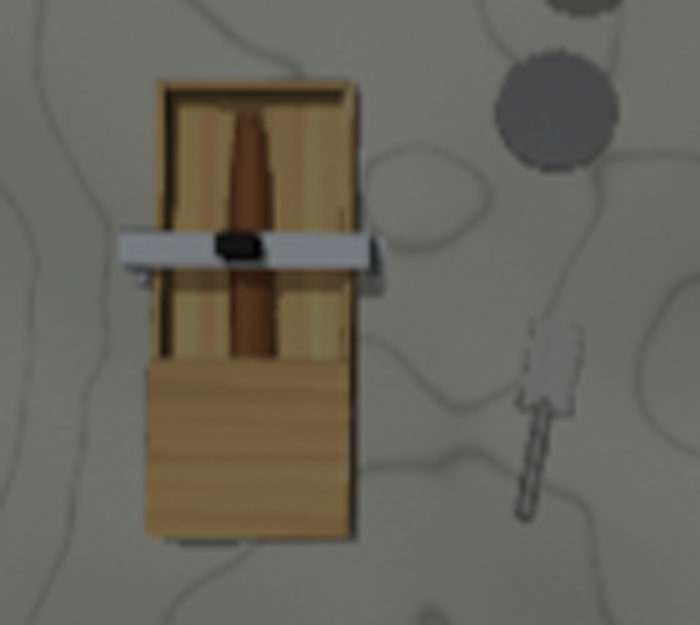

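View pics/c2.png

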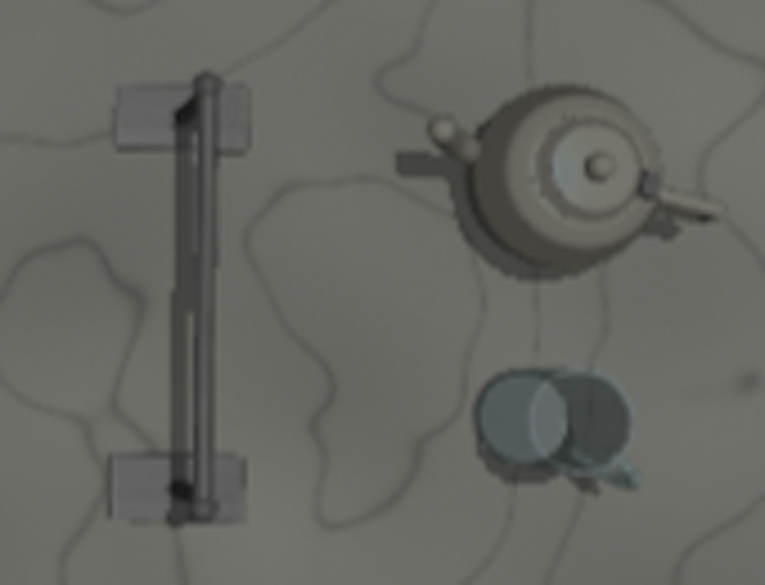

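View pics/c3.png

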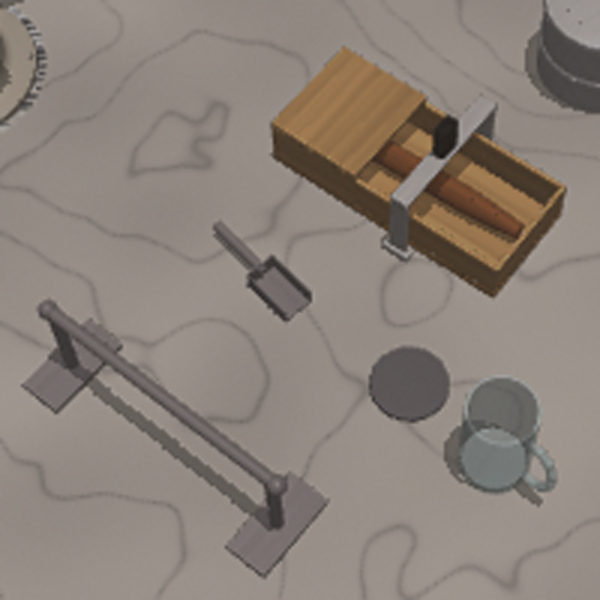

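```bash
cat > meas.py <<'E'
from h import *
def fitline(pts):
    l=cv2.fitLine(pts.astype(np.float32),cv2.DIST_HUBER,0,0.01,0.01).ravel(); return l
def comp(f,m,z):
    m=m.astype(np.uint8); n,lab,st,ce=cv2.connectedComponentsWithStats(m)
    i=1+np.argmax(st[1:,4]); vv,uu=np.nonzero(lab==i)
    return vv,uu,np.array([onplane(f,u,v,z)[:2] for u,v in zip(uu,vv)])
def rect(p):
    (c,wh,a)=cv2.minAreaRect((p*1000).astype(np.float32)); return np.round(c,1),np.round(wh,1),round(a,2)
E
python3 - <<'E'
from meas import *
import pickle
fr=pickle.load(open('f0.pkl','rb'))
for n in ['top','scene']:
    f=fr[n];P=cloud(f);im=f['img'].astype(int);hsv=cv2.cvtColor(f['img'],cv2.COLOR_RGB2HSV)
    X,Y,Z=P[...,0],P[...,1],P[...,2]
    print('---',n)
    reg=(abs(X-.57)<.06)&(abs(Y-.2)<.14)
    m=reg&(abs(Z-.105)<.006)&(hsv[...,1]<60)&(hsv[...,2]>70)
    vv,uu,p=comp(f,m,.105);print('strap',rect(p),p.mean(0),np.median(Z[vv,uu]),len(p))
    m=reg&(Z>.11)&(hsv[...,2]<70)
    print('blockpx',m.sum(),'xyz med',np.median(P[m],0),'zmax',Z[m].max())
    mt=m&(Z>.144)
    if mt.sum()>3:
        vv,uu,p=comp(f,mt,.151);print('blocktop',rect(p),p.mean(0),len(p))
    m=(abs(X-.52)<.25)&(abs(Y+.19)<.08)&(Z>.1)&(Z<.14)
    vv,uu,p=comp(f,m,.12);print('rail',rect(p),'line',fitline(p),len(p),np.median(Z[vv,uu]),p.min(0),p.max(0))
    for lo,hi,zz in [(.001,.013,.008)]:
        for xc in (.375,.66):
            m=(abs(X-xc)<.08)&(abs(Y+.19)<.1)&(Z>lo)&(Z<hi)
            if m.sum()>20:
                vv,uu,p=comp(f,m,zz);print('foot',rect(p),len(p))
    m=(abs(X-.45)<.12)&(abs(Y-.2)<.1)&(abs(Z-.07)<.005)&(hsv[...,1]>60)
    vv,uu,p=comp(f,m,.07);print('deck',rect(p),np.median(Z[vv,uu]),len(p))
    m=(abs(X-.55)<.15)&(abs(Y-.2)<.1)&(Z<.055)&(hsv[...,1]>130)&(hsv[...,0]<12)
    m2=m.astype(np.uint8);vv,uu=np.nonzero(m2);p=np.array([onplane(f,u,v,.03)[:2] for u,v in zip(uu,vv)])
    print('pin',len(p),fitline(p),p.min(0),p.max(0),hsv[vv,uu].mean(0))
E
```

```text
--- top
strap (array([568.9, 158.4]), array([19.3, 67.6]), 0.51) [0.56900606 0.15740689] 0.10618704386774505 145
blockpx 54 xyz med [0.56758176 0.20187339 0.14982471] zmax 0.15790634385967287
blocktop (array([568. , 202.1]), array([12.4, 25. ]), 0.5) [0.56814608 0.20183325] 44
rail (array([ 522.2, -199.1]), array([ 19. , 313.7]), 88.95) line [ 0.99981946 -0.0190014   0.5158473  -0.1981162 ] 472 0.12673761994442206 [ 0.36543062 -0.2112555 ] [ 0.67898654 -0.18701087]
foot (array([ 374.9, -190.2]), array([159.4, 198. ]), 0.02) 1388
foot (array([ 660.4, -154.6]), array([156.6, 127.1]), 0.02) 904
deck (array([442.4, 203.4]), array([113.5, 130.8]), 0.68) 0.07082780507386548 1282
pin 2 [ 0.00854406 -0.9999635   0.58788     0.21322057] [0.58783683 0.20812616] [0.5879231  0.21831499] [ 10.5 140.5  45.5]
--- scene
strap (array([570.6, 205.7]), array([ 24.2, 164. ]), 0.07) [0.57092695 0.20315694] 0.10629783539893373 230
blockpx 82 xyz med [0.57331153 0.19820871 0.14302507] zmax 0.15722424992150957
blocktop (array([571.3, 203. ]), array([25.5, 16.5]), 87.05) [0.57102909 0.20278158] 39
rail (array([ 522.3, -196.4]), array([ 21.5, 314.4]), 88.88) line [ 0.99980634 -0.01967799  0.5265463  -0.19490571] 528 0.1264948231799908 [ 0.36514259 -0.2088682 ] [ 0.67941873 -0.18268582]
foot (array([ 377., -222.]), array([137.5, 160.6]), 89.96) 1001
foot (array([ 660.5, -190.9]), array([200.3, 161.3]), 89.84) 1906
deck (array([447. , 204.7]), array([136.4, 124.7]), 88.98) 0.07131424073231621 976
pin 214 [0.99967545 0.02547431 0.5846181  0.21112092] [0.48886693 0.19425371] [0.66779249 0.22406817] [ 10.92523364 142.91121495 100.8411215 ]
```

```bash
cat > go.py <<'E'
import sys
from h import *
# usage: go.py x y z yawdeg(tool y direction in world, mod 180)
s=get_state();R=Ro.from_quat(s['tcp_rot']).as_matrix();p=np.array(s['eef_pos'])
print('t',round(s['t'],2),'p',np.round(p*1000,1),'toolx',np.round(R[:,0],3),'tooly',np.round(R[:,1],3),'toolz',np.round(R[:,2],3),'q',np.round(s['qpos'],2),'gap',round(s['finger_gap']*1000,1),'F',np.round(s['contact_force'],1))
if len(sys.argv)>3:
    tgt=np.array([float(a) for a in sys.argv[1:4]])
    print('shift mm',np.round(R.T@(tgt-p*1000),1))
    if len(sys.argv)>4:
        yaw=np.deg2rad(float(sys.argv[4])); d=R.T@np.array([np.cos(yaw),np.sin(yaw),0])
        a=np.arctan2(d[2],d[1]); print('spin',round((a+np.pi/2)%np.pi-np.pi/2,4))
E
python3 go.py 569 203 126 0.5
python3 go.py 569 203 260 90
```

```text
t 0.1 p [131.3 585.2 244.2] toolx [-0.001 -0.002 -1.   ] tooly [ 0.219  0.976 -0.002] toolz [ 0.976 -0.219 -0.   ] q [ 1.29  0.09  1.23  0.    1.82 -0.06] gap 85.2 F [1.7 0.2 0.1]
shift mm [ 118.7 -276.9  510.8]
spin 1.3413
t 0.1 p [131.3 585.2 244.2] toolx [-0.001 -0.002 -1.   ] tooly [ 0.219  0.976 -0.002] toolz [ 0.976 -0.219 -0.   ] q [ 1.29  0.09  1.23  0.    1.82 -0.06] gap 85.2 F [1.7 0.2 0.1]
shift mm [ -15.3 -277.1  510.7]
spin -0.2208
```

Request:
step_arm(plan=[{"tx":0,"ty":-6,"tz":10,"spin":0.03,"jaw":70},{"tx":0,"ty":-18,"tz":32,"spin":0.1,"jaw":60},{"tx":0,"ty":-34,"tz":62,"spin":0.19,"jaw":60},{"tx":0,"ty":-52,"tz":95,"spin":0.28,"jaw":60},{"tx":0,"ty":-70,"tz":128,"spin":0.37,"jaw":60},{"tx":0,"ty":-88,"tz":161,"spin":0.46,"jaw":60},{"tx":0,"ty":-106,"tz":194,"spin":0.55,"jaw":60},{"tx":0,"ty":-124,"tz":227,"spin":0.64,"jaw":60},{"tx":0,"ty":-142,"tz":260,"spin":0.73,"jaw":60},{"tx":0,"ty":-160,"tz":293,"spin":0.82,"jaw":60},{"tx":2,"ty":-178,"tz":326,"spin":0.91,"jaw":60},{"tx":5,"ty":-196,"tz":359,"spin":1.0,"jaw":60},{"tx":10,"ty":-214,"tz":392,"spin":1.09,"jaw":60},{"tx":15,"ty":-232,"tz":425,"spin":1.18,"jaw":60},{"tx":22,"ty":-248,"tz":456,"spin":1.26,"jaw":60},{"tx":30,"ty":-262,"tz":482,"spin":1.31,"jaw":60},{"tx":38,"ty":-272,"tz":500,"spin":1.335,"jaw":60},{"tx":44,"ty":-277,"tz":511,"spin":1.341,"jaw":60},{"tx":44,"ty":-277,"tz":511,"spin":1.341,"jaw":60},{"tx":44,"ty":-277,"tz":511,"spin":1.341,"jaw":60}])

```text
t: 1.77
eef_pos: [0.5689, 0.203, 0.2006]
tcp_rot: [0.497, 0.503, -0.498, 0.502]
contact_force: [-0.3, 0.1, 0.7]
finger_gap: 0.0599
```

```bash
python3 - <<'E'
from h import *
import pickle
f=grab_frame('wrist');pickle.dump(f,open('w1.pkl','wb'));save('w1',f['img']);print(f['fx'],f['cx'],f['cy'],np.round(f['R'],3).tolist(),np.round(-f['R'].T@f['t'],3))
E
python3 go.py 569 203 126 0.5
```

```text
325.19226210127806 283.4770024788307 201.8515520918378 [[1.0, 0.01, -0.002], [0.01, -0.951, 0.308], [0.001, -0.308, -0.952]] [0.568 0.281 0.329]
t 1.82 p [568.7 203.8 201.5] toolx [-0.  0. -1.] tooly [ 1.    0.01 -0.  ] toolz [ 0.01 -1.   -0.  ] q [0.29 0.1  1.3  0.   1.74 0.28] gap 60.1 F [-0.  -0.5 -0.3]
shift mm [75.5  0.3  0.9]
spin 0.001
```

View pics/w1.png

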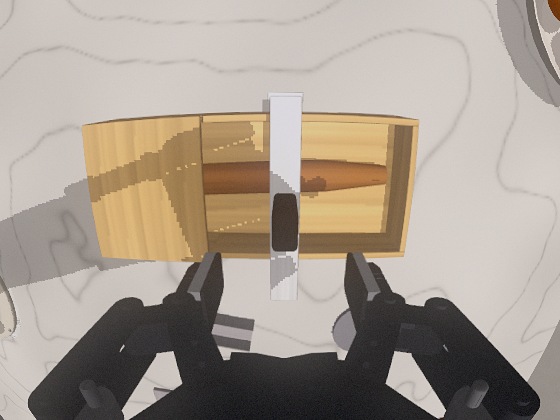

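The wrist view shows the block at about (285,222) between the fingers, the strap at u 270–302, and the pin from the deck edge at (204,178) to its head at (387,177). I'll convert these to positions.

```bash
cat >> h.py <<'E'
def fray(f,u,v):
    a=np.array([u-f['cx'],v-f['cy']]);r=np.hypot(*a);th=r/f['fx'];k=np.sin(th)/max(r,1e-9)
    return -f['R'].T@f['t'], f['R'].T@np.array([a[0]*k,a[1]*k,np.cos(th)])
def fplane(f,u,v,z):
    o,d=fray(f,u,v);return (o+d*(z-o[2])/d[2])[:2]
E
python3 - <<'E'
from h import *
import pickle
f=pickle.load(open('w1.pkl','rb'))
im=f['img'];hsv=cv2.cvtColor(im,cv2.COLOR_RGB2HSV);v_,u_=np.mgrid[0:420,0:560]
def rows(m,rng):
    out=[]
    for v in rng:
        uu=np.nonzero(m[v])[0]
        if len(uu): out.append((v,uu.min(),uu.max()))
    return out
# block
m=(hsv[...,2]<60)&(u_>255)&(u_<315)&(v_>185)&(v_<260)
vv,uu=np.nonzero(m);print('block px',uu.min(),uu.max(),vv.min(),vv.max())
# strap edges in rows between 105..185
for v in (100,115,140,170,185,275,290):
    r=im[v,250:325].astype(int); s=(hsv[v,250:325,1]<35)&(r.sum(1)>330); k=np.nonzero(s)[0]; 
    if len(k): print('strap row',v,250+k.min(),250+k.max(),'world mid @.105',np.round(fplane(f,250+(k.min()+k.max())/2,v,.105),4))
for pt,z in [((203,118),.07),((203,188),.07),((207,258),.07),((418,121),.06),((405,255),.06),((84,125),.07),((387,177),.025),((285,193),.151),((285,213),.151)]:
    print(pt,z,np.round(fplane(f,*pt,z),4))
# pin
m=(hsv[...,0]<13)&(hsv[...,1]>150)&(u_>205)&(u_<395)&(v_>155)&(v_<200)
pts=[]
for u in list(range(208,266,6))+list(range(306,386,8)):
    k=np.nonzero(m[:,u])[0]
    if len(k)>5:
        a=fplane(f,u,k.min(),.025);b=fplane(f,u,k.max()+1,.025);pts.append((a+b)/2);print(u,k.min(),k.max(),np.round((a+b)/2,4),round(np.linalg.norm(a-b),4))
print(np.polyfit(*np.array(pts).T,1))
E
```

```text
block px 272 277 197 250
strap row 100 250 324 world mid @.105 [0.57   0.2814]
strap row 115 270 301 world mid @.105 [0.5691 0.271 ]
strap row 140 270 300 world mid @.105 [0.569  0.2536]
strap row 170 270 299 world mid @.105 [0.5689 0.2323]
strap row 185 270 299 world mid @.105 [0.569  0.2213]
strap row 275 250 324 world mid @.105 [0.5718 0.1475]
strap row 290 250 324 world mid @.105 [0.572  0.1331]
(203, 118) 0.07 [0.5028 0.2677]
(203, 188) 0.07 [0.5003 0.2089]
(207, 258) 0.07 [0.4989 0.1426]
(418, 121) 0.06 [0.6845 0.2692]
(405, 255) 0.06 [0.6876 0.1409]
(84, 125) 0.07 [0.3873 0.2685]
(387, 177) 0.025 [0.6711 0.2099]
(285, 193) 0.151 [0.5691 0.2289]
(285, 213) 0.151 [0.5693 0.2167]Traceback (most recent call last):
  File "<stdin>", line 27, in <module>
TypeError: polyfit() missing 2 required positional arguments: 'y' and 'deg'
```

Frame x = 0.569 agrees in all three views, and deck edge x ≈ 0.500. The pin head is at (0.671, 0.210). Next I descend and grip the block.

Request:
step_arm(plan=[{"tx":8,"ty":0,"tz":0.5,"jaw":50},{"tx":20,"ty":0,"tz":0.5,"jaw":50},{"tx":34,"ty":0,"tz":0.5,"jaw":50},{"tx":48,"ty":0,"tz":0.5,"jaw":50},{"tx":60,"ty":0,"tz":0.5,"jaw":50},{"tx":69,"ty":0,"tz":0.5,"jaw":50},{"tx":74,"ty":0,"tz":0.5,"jaw":50},{"tx":75,"ty":0,"tz":0.5,"jaw":45},{"tx":75,"ty":0,"tz":0.5,"jaw":36},{"tx":75,"ty":0,"tz":0.5,"jaw":28},{"tx":75,"ty":0,"tz":0.5,"jaw":22},{"tx":75,"ty":0,"tz":0.5,"jaw":18},{"tx":75,"ty":0,"tz":0.5,"jaw":10},{"tx":75,"ty":0,"tz":0.5,"jaw":5},{"tx":75,"ty":0,"tz":0.5,"jaw":5},{"tx":75,"ty":0,"tz":0.5,"jaw":5}], grip_force=60)

```text
schema error: expected keys tx, ty, tz, spin, jaw
```

Request:
step_arm(plan=[{"tx":8,"ty":0,"tz":0.5,"spin":0,"jaw":50},{"tx":20,"ty":0,"tz":0.5,"spin":0,"jaw":50},{"tx":34,"ty":0,"tz":0.5,"spin":0,"jaw":50},{"tx":48,"ty":0,"tz":0.5,"spin":0,"jaw":50},{"tx":60,"ty":0,"tz":0.5,"spin":0,"jaw":50},{"tx":69,"ty":0,"tz":0.5,"spin":0,"jaw":50},{"tx":74,"ty":0,"tz":0.5,"spin":0,"jaw":50},{"tx":75,"ty":0,"tz":0.5,"spin":0,"jaw":45},{"tx":75,"ty":0,"tz":0.5,"spin":0,"jaw":36},{"tx":75,"ty":0,"tz":0.5,"spin":0,"jaw":28},{"tx":75,"ty":0,"tz":0.5,"spin":0,"jaw":22},{"tx":75,"ty":0,"tz":0.5,"spin":0,"jaw":18},{"tx":75,"ty":0,"tz":0.5,"spin":0,"jaw":10},{"tx":75,"ty":0,"tz":0.5,"spin":0,"jaw":5},{"tx":75,"ty":0,"tz":0.5,"spin":0,"jaw":5},{"tx":75,"ty":0,"tz":0.5,"spin":0,"jaw":5}], grip_force=60)

```text
t: 3.15
eef_pos: [0.5697, 0.2029, 0.1273]
tcp_rot: [0.498, 0.502, -0.497, 0.503]
contact_force: [-0.4, -0.3, 5.1]
finger_gap: 0.0152
```

Request:
step_arm(plan=[{"tx":-3,"ty":0,"tz":0,"spin":0,"jaw":5},{"tx":-8,"ty":0,"tz":0,"spin":0,"jaw":5},{"tx":-16,"ty":0,"tz":0,"spin":0,"jaw":5},{"tx":-26,"ty":0,"tz":0,"spin":0,"jaw":5},{"tx":-38,"ty":0,"tz":0,"spin":0,"jaw":5},{"tx":-52,"ty":0,"tz":0,"spin":0,"jaw":5},{"tx":-67,"ty":0,"tz":0,"spin":0,"jaw":5},{"tx":-82,"ty":0,"tz":0,"spin":0,"jaw":5},{"tx":-97,"ty":0,"tz":0,"spin":0,"jaw":5},{"tx":-112,"ty":0,"tz":0,"spin":0,"jaw":5},{"tx":-127,"ty":0,"tz":0,"spin":0,"jaw":5},{"tx":-142,"ty":0,"tz":0,"spin":0,"jaw":5},{"tx":-155,"ty":0,"tz":0,"spin":0,"jaw":5},{"tx":-164,"ty":0,"tz":0,"spin":0,"jaw":5},{"tx":-169,"ty":0,"tz":0,"spin":0,"jaw":5},{"tx":-170,"ty":0,"tz":0,"spin":0,"jaw":5},{"tx":-170,"ty":0,"tz":0,"spin":0,"jaw":5}])

```text
t: 4.57
eef_pos: [0.5694, 0.2028, 0.2965]
tcp_rot: [0.498, 0.502, -0.498, 0.502]
contact_force: [-0.1, -0.9, -3.0]
finger_gap: 0.015
```

```bash
python3 go.py 522 -198 297 -1.1
python3 - <<'E'
from h import *
import pickle
fr={}
for n in ['wrist','scene']:
    fr[n]=f=grab_frame(n);save(n+'2',f['img'])
pickle.dump(fr,open('f2.pkl','wb'))
a=np.hstack([fr['wrist']['img'],cv2.resize(fr['scene']['img'][40:250,160:380],(440,420))]);save('c4',cv2.resize(a,(800,336)))
E
```

```text
t 4.57 p [569.4 202.8 296.5] toolx [ 0.  0. -1.] tooly [1.    0.009 0.   ] toolz [ 0.009 -1.    -0.   ] q [ 0.29  0.12  1.11 -0.    1.91  0.28] gap 15.0 F [-0.1 -0.9 -3. ]
shift mm [ -0.6 -51.  400.3]
spin 0.0282
```

View pics/c4.png

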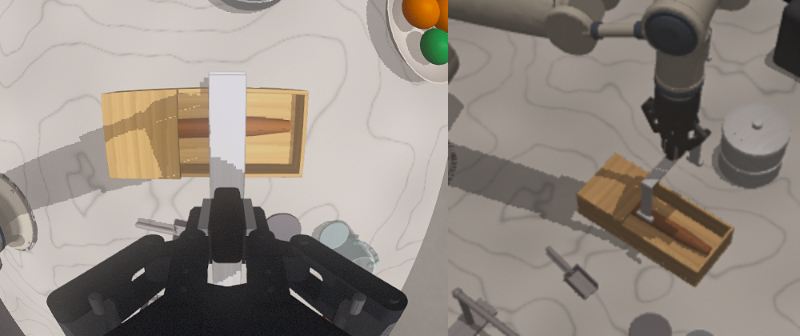

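The frame is held level with its strap between the fingers, and the tray and pin look unchanged. Next I carry it across to above the rail.

Request:
step_arm(plan=[{"tx":0,"ty":0,"tz":4,"spin":0,"jaw":5},{"tx":0,"ty":-2,"tz":12,"spin":0,"jaw":5},{"tx":0,"ty":-4,"tz":26,"spin":0,"jaw":5},{"tx":0,"ty":-6,"tz":46,"spin":0,"jaw":5},{"tx":0,"ty":-9,"tz":70,"spin":0.005,"jaw":5},{"tx":0,"ty":-12,"tz":97,"spin":0.01,"jaw":5},{"tx":0,"ty":-16,"tz":125,"spin":0.01,"jaw":5},{"tx":0,"ty":-19,"tz":153,"spin":0.01,"jaw":5},{"tx":0,"ty":-23,"tz":181,"spin":0.01,"jaw":5},{"tx":0,"ty":-27,"tz":209,"spin":0.015,"jaw":5},{"tx":0,"ty":-30,"tz":237,"spin":0.02,"jaw":5},{"tx":0,"ty":-34,"tz":265,"spin":0.02,"jaw":5},{"tx":0,"ty":-38,"tz":293,"spin":0.02,"jaw":5},{"tx":0,"ty":-41,"tz":320,"spin":0.025,"jaw":5},{"tx":0,"ty":-44,"tz":345,"spin":0.028,"jaw":5},{"tx":0,"ty":-47,"tz":367,"spin":0.028,"jaw":5},{"tx":0,"ty":-49,"tz":384,"spin":0.028,"jaw":5},{"tx":0,"ty":-50,"tz":395,"spin":0.028,"jaw":5},{"tx":0,"ty":-51,"tz":400,"spin":0.028,"jaw":5},{"tx":0,"ty":-51,"tz":400,"spin":0.028,"jaw":5}])

```text
t: 6.33
eef_pos: [0.5213, -0.1988, 0.2962]
tcp_rot: [-0.505, -0.495, 0.505, -0.495]
contact_force: [-0.4, 0.9, -1.7]
finger_gap: 0.0153
```

```bash
python3 go.py 522 -198 297 -1.1
python3 - <<'E'
from h import *
import pickle
fr={}
for n in ['wrist','scene','top']:
    fr[n]=f=grab_frame(n);save(n+'3',f['img'])
pickle.dump(fr,open('f3.pkl','wb'))
a=np.hstack([fr['wrist']['img'],cv2.resize(fr['scene']['img'][150:360,80:300],(440,420))]);save('c5',cv2.resize(a,(800,336)))
E
```

```text
t 6.33 p [ 521.3 -198.8  296.2] toolx [-0. -0. -1.] tooly [ 1.    -0.021 -0.   ] toolz [-0.021 -1.     0.   ] q [-0.43 -0.01  1.24 -0.    1.91 -0.4 ] gap 15.3 F [-0.4  0.9 -1.7]
shift mm [-0.8  0.7 -0.8]
spin -0.0016
```

View pics/wrist3.png

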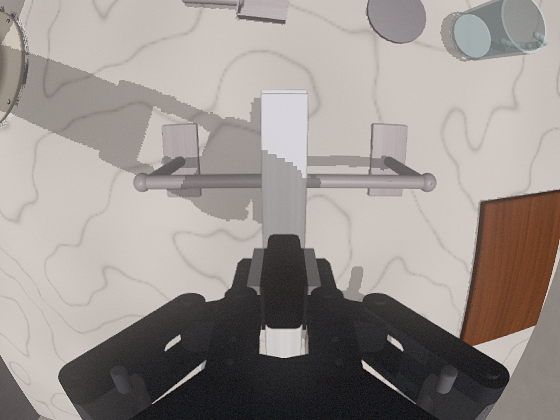

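View pics/c5.png

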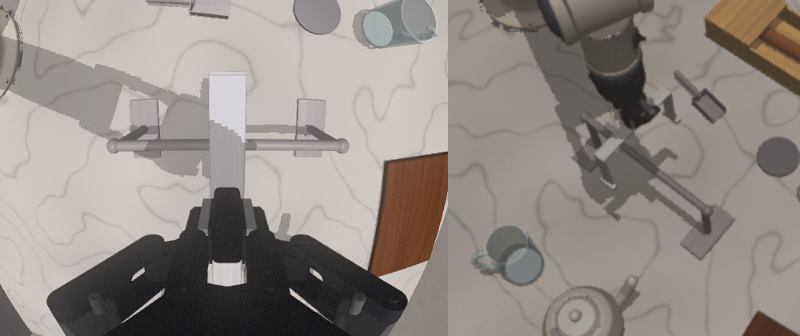

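Run:
```python
from h import *
import pickle
f=pickle.load(open('f3.pkl','rb'))['wrist']
for p,z in [((140,182),.12),((225,181.5),.12),((360,181.5),.12),((430,182),.12),((262,91.5),.275),((307,91.5),.275),((262,180),.275),((307,180),.275)]: print(p,np.round(fplane(f,*p,z),4))
```

```text
(140, 182) [ 0.3726 -0.1947]
(225, 181.5) [ 0.4639 -0.1972]
(360, 181.5) [ 0.5963 -0.1995]
(430, 182) [ 0.6729 -0.2004]
(262, 91.5) [ 0.5129 -0.1164]
(307, 91.5) [ 0.5333 -0.1167]
(262, 180) [ 0.5116 -0.1579]
(307, 180) [ 0.533  -0.1584]
```

The wrist view gives the bar at y = -0.198 at x = 0.522, agreeing with the other views to 1–2 mm. The frame's centre is at y ≈ -0.1975. Now I lower it to just above the bar.

Request:
step_arm(plan=[{"tx":3,"ty":0.7,"tz":-0.8,"spin":0,"jaw":5},{"tx":9,"ty":0.7,"tz":-0.8,"spin":0,"jaw":5},{"tx":18,"ty":0.7,"tz":-0.8,"spin":0,"jaw":5},{"tx":29,"ty":0.7,"tz":-0.8,"spin":0,"jaw":5},{"tx":41,"ty":0.7,"tz":-0.8,"spin":0,"jaw":5},{"tx":53,"ty":0.7,"tz":-0.8,"spin":0,"jaw":5},{"tx":65,"ty":0.7,"tz":-0.8,"spin":0,"jaw":5},{"tx":77,"ty":0.7,"tz":-0.8,"spin":0,"jaw":5},{"tx":89,"ty":0.7,"tz":-0.8,"spin":0,"jaw":5},{"tx":101,"ty":0.7,"tz":-0.8,"spin":0,"jaw":5},{"tx":112,"ty":0.7,"tz":-0.8,"spin":0,"jaw":5},{"tx":121,"ty":0.7,"tz":-0.8,"spin":0,"jaw":5},{"tx":128,"ty":0.7,"tz":-0.8,"spin":0,"jaw":5},{"tx":133,"ty":0.7,"tz":-0.8,"spin":0,"jaw":5},{"tx":136,"ty":0.7,"tz":-0.8,"spin":0,"jaw":5},{"tx":138,"ty":0.7,"tz":-0.8,"spin":0,"jaw":5},{"tx":138,"ty":0.7,"tz":-0.8,"spin":0,"jaw":5}])

```text
t: 7.9
eef_pos: [0.5227, -0.1969, 0.1582]
tcp_rot: [-0.505, -0.495, 0.505, -0.495]
contact_force: [-0.4, -0.5, -1.6]
finger_gap: 0.0154
```

```bash
python3 go.py 522 -198 154 -1.1
python3 - <<'E'
from h import *
fr={}
for n in ['wrist','scene']:
    fr[n]=f=grab_frame(n)
a=np.hstack([fr['wrist']['img'],cv2.resize(fr['scene']['img'][150:360,80:300],(440,420),interpolation=cv2.INTER_CUBIC)]);save('c6',cv2.resize(a,(800,336)))
E
```

```text
t 7.9 p [ 522.7 -196.9  158.2] toolx [ 0. -0. -1.] tooly [ 1.    -0.019  0.   ] toolz [-0.019 -1.     0.   ] q [-0.42 -0.02  1.5  -0.    1.66 -0.4 ] gap 15.4 F [-0.4 -0.5 -1.6]
shift mm [ 4.2 -0.7  1.1]
spin 0.0002
```

View pics/c6.png

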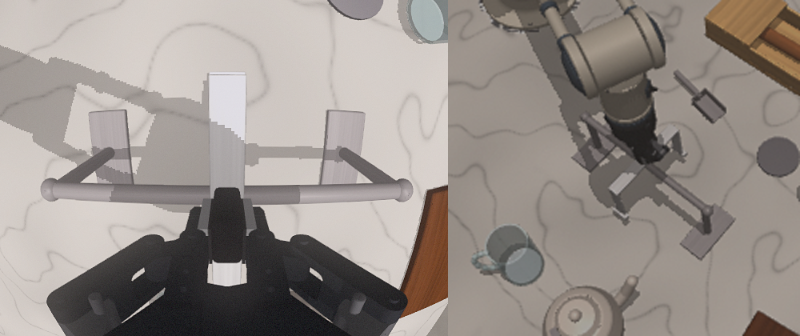

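The legs straddle the bar, with the strap just above it and no contact yet (-1.6 N). I'll lower in small steps to touch.

Request:
step_arm(plan=[{"tx":1,"ty":0,"tz":0.5,"spin":0,"jaw":5},{"tx":2,"ty":0,"tz":1,"spin":0,"jaw":5},{"tx":3,"ty":0,"tz":1,"spin":0,"jaw":5},{"tx":4,"ty":0,"tz":1,"spin":0,"jaw":5},{"tx":4.5,"ty":0,"tz":1,"spin":0,"jaw":5},{"tx":4.5,"ty":0,"tz":1,"spin":0,"jaw":5}])

```text
t: 8.5
eef_pos: [0.5227, -0.198, 0.1542]
tcp_rot: [0.505, 0.495, -0.505, 0.495]
contact_force: [-0.5, 0.4, 0.4]
finger_gap: 0.0155
```

Request:
step_arm(plan=[{"tx":0.5,"ty":0,"tz":0,"spin":0,"jaw":5},{"tx":1,"ty":0,"tz":0,"spin":0,"jaw":5},{"tx":1,"ty":0,"tz":0,"spin":0,"jaw":5}])

```text
t: 8.75
eef_pos: [0.5227, -0.198, 0.1542]
tcp_rot: [0.505, 0.495, -0.505, 0.496]
contact_force: [-2.9, 0.9, 4.9]
finger_gap: 0.0149
```

It is in contact, the force having risen to +4.9 N. Now I ease off, open slowly and retreat upward.

Request:
step_arm(plan=[{"tx":-0.5,"ty":0,"tz":0,"spin":0,"jaw":12},{"tx":-0.5,"ty":0,"tz":0,"spin":0,"jaw":15},{"tx":-0.5,"ty":0,"tz":0,"spin":0,"jaw":17},{"tx":-0.5,"ty":0,"tz":0,"spin":0,"jaw":19},{"tx":-0.5,"ty":0,"tz":0,"spin":0,"jaw":22},{"tx":-0.5,"ty":0,"tz":0,"spin":0,"jaw":27},{"tx":-0.5,"ty":0,"tz":0,"spin":0,"jaw":33},{"tx":-0.5,"ty":0,"tz":0,"spin":0,"jaw":40},{"tx":-0.5,"ty":0,"tz":0,"spin":0,"jaw":46},{"tx":-0.5,"ty":0,"tz":0,"spin":0,"jaw":50},{"tx":-0.5,"ty":0,"tz":0,"spin":0,"jaw":50},{"tx":-0.5,"ty":0,"tz":0,"spin":0,"jaw":50}])

```text
t: 9.75
eef_pos: [0.5226, -0.1979, 0.1533]
tcp_rot: [-0.505, -0.495, 0.505, -0.495]
contact_force: [0.4, 0.1, -0.5]
finger_gap: 0.0501
```

```bash
python3 go.py 522 -198 250
python3 - <<'E'
from h import *
fr={}
for n in ['wrist','scene']:
    fr[n]=f=grab_frame(n)
a=np.hstack([fr['wrist']['img'],cv2.resize(fr['scene']['img'][150:360,80:300],(440,420),interpolation=cv2.INTER_CUBIC)]);save('c7',cv2.resize(a,(800,336)))
E
```

```text
t 9.75 p [ 522.6 -197.9  153.3] toolx [ 0. -0. -1.] tooly [ 1.    -0.019  0.   ] toolz [-0.019 -1.     0.   ] q [-0.42 -0.02  1.51 -0.    1.65 -0.4 ] gap 50.1 F [ 0.4  0.1 -0.5]
shift mm [-96.7  -0.6   0.1]
```

View pics/c7.png

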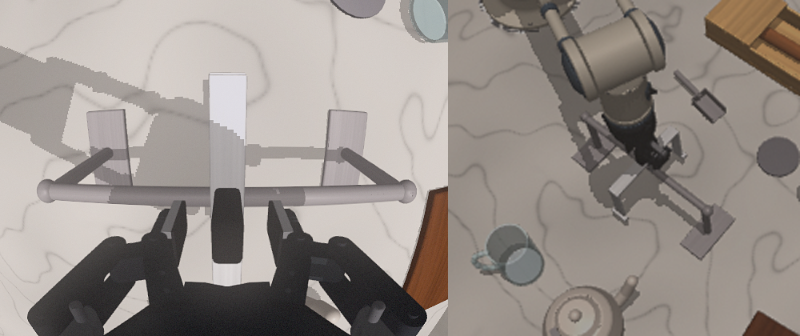

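The frame is free between the open fingers and sits level on the bar. I'll rise straight up.

Request:
step_arm(plan=[{"tx":-2,"ty":0,"tz":0,"spin":0,"jaw":50},{"tx":-7,"ty":0,"tz":0,"spin":0,"jaw":50},{"tx":-15,"ty":0,"tz":0,"spin":0,"jaw":50},{"tx":-26,"ty":0,"tz":0,"spin":0,"jaw":50},{"tx":-39,"ty":0,"tz":0,"spin":0,"jaw":50},{"tx":-54,"ty":0,"tz":0,"spin":0,"jaw":50},{"tx":-70,"ty":0,"tz":0,"spin":0,"jaw":50},{"tx":-84,"ty":0,"tz":0,"spin":0,"jaw":50},{"tx":-94,"ty":0,"tz":0,"spin":0,"jaw":50},{"tx":-100,"ty":0,"tz":0,"spin":0,"jaw":50},{"tx":-100,"ty":0,"tz":0,"spin":0,"jaw":50}])

```text
t: 10.77
eef_pos: [0.5231, -0.1981, 0.2557]
tcp_rot: [0.505, 0.494, -0.504, 0.496]
contact_force: [-0.7, 0.4, 0.2]
finger_gap: 0.0499
```

```bash
python3 - <<'E'
from h import *
import pickle
fr={}
for n in ['wrist','scene','top']:
    fr[n]=f=grab_frame(n);save(n+'4',f['img'])
pickle.dump(fr,open('f4.pkl','wb'))
a=np.hstack([fr['wrist']['img'],cv2.resize(fr['scene']['img'][150:360,80:300],(440,420),interpolation=cv2.INTER_CUBIC)]);save('c8',cv2.resize(a,(800,336)))
f=fr['scene'];P=cloud(f);m=(abs(P[...,0]-.522)<.02)&(abs(P[...,1]+.198)<.1)&(P[...,2]>.122)&(P[...,2]<.145)
print('strap z by y',[(round(y,3),np.round(np.median(P[...,2][m&(abs(P[...,1]-y)<.01)]),4)) for y in np.arange(-.27,-.12,.02)])
# pin from top view, with frame gone
f=fr['top'];im=f['img'];hsv=cv2.cvtColor(im,cv2.COLOR_RGB2HSV)
m=(hsv[...,0]<14)&(hsv[...,1]>120);m[:180]=0;m[255:]=0;m[:,:205]=0;m[:,260:]=0
for v in range(183,246,4):
    k=np.nonzero(m[v])[0]
    if len(k): print(v,k.min(),k.max(),np.round(onplane(f,(k.min()+k.max())/2,v,.03),4))
E
python3 go.py 598 210 180 90
```

```text
strap z by y [(np.float64(-0.27), np.float64(0.1325)), (np.float64(-0.25), np.float64(0.1344)), (np.float64(-0.23), np.float64(0.134)), (np.float64(-0.21), np.float64(0.1319)), (np.float64(-0.19), np.float64(0.1311)), (np.float64(-0.17), np.float64(0.1323)), (np.float64(-0.15), np.float64(0.1327)), (np.float64(-0.13), np.float64(0.1327))]
195 227 231 [0.6596 0.213  0.03  ]
199 227 231 [0.6459 0.2127 0.03  ]
203 227 232 [0.6322 0.2107 0.03  ]
207 226 233 [0.6186 0.2104 0.03  ]
211 226 233 [0.6049 0.2102 0.03  ]
215 226 233 [0.5913 0.2099 0.03  ]
219 226 233 [0.5777 0.2096 0.03  ]
223 226 233 [0.5642 0.2093 0.03  ]
227 226 233 [0.5506 0.2091 0.03  ]
231 226 233 [0.5371 0.2088 0.03  ]
235 226 232 [0.5236 0.2102 0.03  ]
239 227 233 [0.5101 0.2066 0.03  ]
t 10.92 p [ 522.5 -197.8  252.4] toolx [-0.001  0.001 -1.   ] tooly [ 1.    -0.019 -0.001] toolz [-0.019 -1.    -0.001] q [-0.42 -0.02  1.33  0.    1.83 -0.4 ] gap 49.9 F [ 0.3 -0.7 -0.5]
shift mm [  72.6   67.9 -409.1]
spin 1.5519
```

View pics/c8.png

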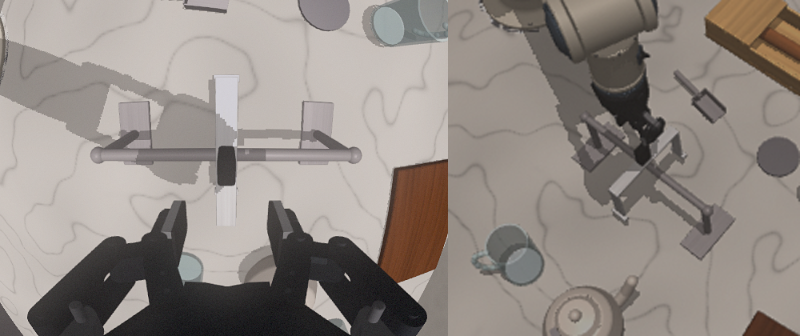

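The strap sits level on the bar at z ≈ 0.132 along its length. In the top view (frame gone), the pin axis is y ≈ 0.2105 at x ≈ 0.60. With the head at 0.671, the grip point 57 mm from the middle is x ≈ 0.598. I'll go there with jaws across the pin.

Request:
step_arm(plan=[{"tx":0,"ty":0,"tz":-5,"spin":0,"jaw":50},{"tx":0,"ty":2,"tz":-16,"spin":-0.03,"jaw":50},{"tx":0,"ty":5,"tz":-33,"spin":-0.1,"jaw":50},{"tx":0,"ty":9,"tz":-56,"spin":-0.2,"jaw":50},{"tx":0,"ty":13,"tz":-82,"spin":-0.31,"jaw":50},{"tx":0,"ty":18,"tz":-109,"spin":-0.42,"jaw":50},{"tx":0,"ty":23,"tz":-136,"spin":-0.53,"jaw":50},{"tx":0,"ty":27,"tz":-163,"spin":-0.64,"jaw":50},{"tx":0,"ty":32,"tz":-190,"spin":-0.75,"jaw":50},{"tx":0,"ty":36,"tz":-217,"spin":-0.86,"jaw":50},{"tx":0,"ty":41,"tz":-244,"spin":-0.97,"jaw":50},{"tx":5,"ty":45,"tz":-271,"spin":-1.08,"jaw":50},{"tx":10,"ty":50,"tz":-298,"spin":-1.19,"jaw":50},{"tx":18,"ty":54,"tz":-325,"spin":-1.3,"jaw":50},{"tx":28,"ty":59,"tz":-352,"spin":-1.4,"jaw":50},{"tx":38,"ty":63,"tz":-376,"spin":-1.49,"jaw":50},{"tx":48,"ty":66,"tz":-394,"spin":-1.56,"jaw":50},{"tx":56,"ty":67.5,"tz":-405,"spin":-1.595,"jaw":50},{"tx":60,"ty":68,"tz":-409,"spin":-1.607,"jaw":50},{"tx":60,"ty":68,"tz":-409,"spin":-1.607,"jaw":50}])

```text
t: 12.58
eef_pos: [0.5976, 0.2105, 0.1914]
tcp_rot: [-0.007, 0.708, 0.006, 0.706]
contact_force: [0.9, 0.3, -1.0]
finger_gap: 0.0497
```

```bash
python3 go.py 598 210.5 28 91
python3 - <<'E'
from h import *
import pickle
f=grab_frame('wrist');pickle.dump(f,open('w5.pkl','wb'));save('w5',f['img'])
E
```

```text
t 12.58 p [597.6 210.5 191.4] toolx [-0.003 -0.001 -1.   ] tooly [-0.018  1.    -0.001] toolz [ 1.     0.018 -0.003] q [ 0.29  0.18  1.23 -0.    1.74 -1.3 ] gap 49.7 F [ 0.9  0.3 -1. ]
shift mm [1.634e+02 1.000e-01 9.000e-01]
spin 0.0009
```

View pics/w5.png

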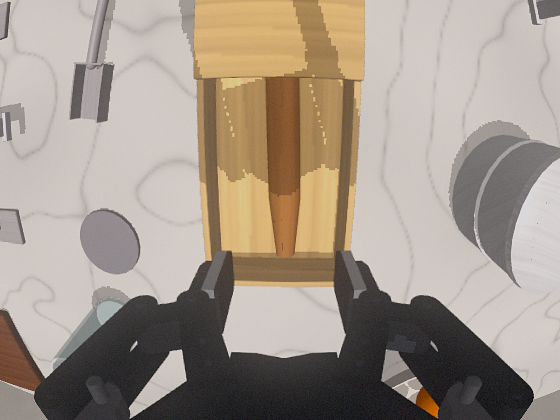

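The wrist view shows the pin axis from (283,80) at the deck edge to the head end at (285,257), lying midway between the fingers. I'll do a quick check of the numbers.

Run:
```python
from h import *
import pickle
f=pickle.load(open('w5.pkl','rb'))
im=f['img'];hsv=cv2.cvtColor(im,cv2.COLOR_RGB2HSV);u_=np.arange(560)
for v in range(84,256,16):
    k=np.nonzero((hsv[v,:,0]<14)&(hsv[v,:,1]>120)&(u_>255)&(u_<315))[0]
    if len(k): a=fplane(f,k.min(),v,.025);b=fplane(f,k.max()+1,v,.025);print(v,k.min(),k.max(),np.round((a+b)/2,4),round(np.linalg.norm(a-b),4))
print('head',fplane(f,285,257,.03),'deck edge',fplane(f,283,78,.07),'walls inner',fplane(f,213,200,.01),fplane(f,345,200,.01),fplane(f,280,257,.06), fplane(f,215,284,.06))
```

```text
84 266 298 [0.5031 0.2071] 0.0294
100 267 295 [0.5176 0.2065] 0.0259
116 268 296 [0.5322 0.2077] 0.0261
132 271 297 [0.5468 0.2098] 0.0245
148 270 299 [0.5615 0.2105] 0.0274
164 276 298 [0.5764 0.2132] 0.0212
180 273 299 [0.5917 0.2126] 0.0253
196 270 298 [0.6073 0.211 ] 0.0275
212 289 289 [0.6233 0.2162] 0.001
228 273 293 [0.6401 0.2107] 0.0206
244 276 294 [0.6574 0.2131] 0.019
head [0.66949298 0.21283814] deck edge [0.50089239 0.20763761] walls inner [0.61744494 0.13861673] [0.61473422 0.27246385] [0.65402356 0.20791749] [0.68540847 0.14645854]
```

Request:
step_arm(plan=[{"tx":6,"ty":0.5,"tz":0.9,"spin":0,"jaw":50},{"tx":18,"ty":0.5,"tz":0.9,"spin":0,"jaw":50},{"tx":34,"ty":0.5,"tz":0.9,"spin":0,"jaw":50},{"tx":52,"ty":0.5,"tz":0.9,"spin":0,"jaw":50},{"tx":70,"ty":0.5,"tz":0.9,"spin":0,"jaw":50},{"tx":88,"ty":0.5,"tz":0.9,"spin":0,"jaw":50},{"tx":105,"ty":0.5,"tz":0.9,"spin":0,"jaw":50},{"tx":120,"ty":0.5,"tz":0.9,"spin":0,"jaw":50},{"tx":133,"ty":0.5,"tz":0.9,"spin":0,"jaw":50},{"tx":144,"ty":0.5,"tz":0.9,"spin":0,"jaw":50},{"tx":152,"ty":0.5,"tz":0.9,"spin":0,"jaw":50},{"tx":158,"ty":0.5,"tz":0.9,"spin":0,"jaw":50},{"tx":162,"ty":0.5,"tz":0.9,"spin":0,"jaw":50},{"tx":162,"ty":0.5,"tz":0.9,"spin":0,"jaw":50},{"tx":162,"ty":0.5,"tz":0.9,"spin":0,"jaw":50}])

```text
t: 13.88
eef_pos: [0.5995, 0.2103, 0.0317]
tcp_rot: [-0.006, 0.707, 0.006, 0.707]
contact_force: [0.5, -0.6, 0.2]
finger_gap: 0.0502
```

Request:
step_arm(plan=[{"tx":1,"ty":0,"tz":0,"spin":0,"jaw":46},{"tx":1.5,"ty":0,"tz":0,"spin":0,"jaw":42},{"tx":1.5,"ty":0,"tz":0,"spin":0,"jaw":38},{"tx":1.5,"ty":0,"tz":0,"spin":0,"jaw":35},{"tx":1.5,"ty":0,"tz":0,"spin":0,"jaw":32},{"tx":1.5,"ty":0,"tz":0,"spin":0,"jaw":29},{"tx":1.5,"ty":0,"tz":0,"spin":0,"jaw":26},{"tx":1.5,"ty":0,"tz":0,"spin":0,"jaw":22},{"tx":1.5,"ty":0,"tz":0,"spin":0,"jaw":18},{"tx":1.5,"ty":0,"tz":0,"spin":0,"jaw":18},{"tx":1.5,"ty":0,"tz":0,"spin":0,"jaw":18}], grip_force=30)

```text
t: 14.8
eef_pos: [0.5994, 0.2103, 0.0301]
tcp_rot: [-0.006, 0.707, 0.006, 0.707]
contact_force: [-0.6, -0.3, 3.7]
finger_gap: 0.03
```

```bash
python3 go.py 598 210.5 28 91
python3 - <<'E'
from h import *
fr={n:grab_frame(n) for n in ['wrist','scene']}
a=np.hstack([fr['wrist']['img'],cv2.resize(fr['scene']['img'][100:280,190:378],(440,420),interpolation=cv2.INTER_CUBIC)]);save('c9',cv2.resize(a,(800,336)))
E
```

```text
t 14.8 p [599.4 210.3  30.1] toolx [ 0.  0. -1.] tooly [-0.017  1.     0.   ] toolz [1.    0.017 0.   ] q [ 0.28  0.25  1.44  0.    1.45 -1.3 ] gap 30.0 F [-0.6 -0.3  3.7]
shift mm [ 2.1  0.2 -1.4]
spin -0.0003
```

View pics/c9.png

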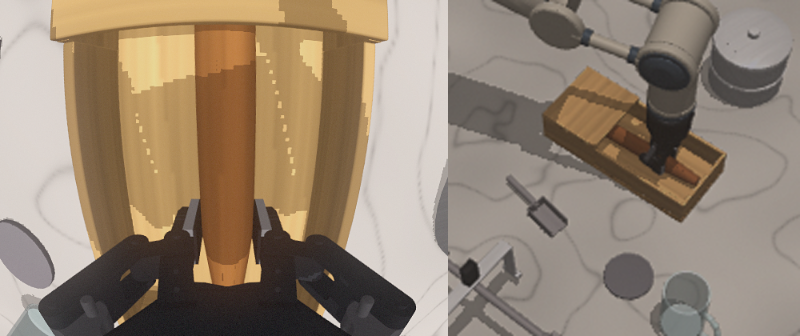

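Gripped at 30.0 mm. Now a first small lift, to see whether the pin pivots in the pads.

Request:
step_arm(plan=[{"tx":-2,"ty":0,"tz":0,"spin":0,"jaw":18},{"tx":-5,"ty":0,"tz":0,"spin":0,"jaw":18},{"tx":-9,"ty":0,"tz":0,"spin":0,"jaw":18},{"tx":-13,"ty":0,"tz":0,"spin":0,"jaw":18},{"tx":-17,"ty":0,"tz":0,"spin":0,"jaw":18},{"tx":-20,"ty":0,"tz":0,"spin":0,"jaw":18},{"tx":-20,"ty":0,"tz":0,"spin":0,"jaw":18}])

```text
t: 15.48
eef_pos: [0.5998, 0.2104, 0.0509]
tcp_rot: [-0.006, 0.707, 0.006, 0.708]
contact_force: [1.2, 0.5, -1.5]
finger_gap: 0.0297
```

```bash
cat > pinlook.py <<'E'
import sys
from h import *
import pickle
n=sys.argv[1]
fr={k:grab_frame(k) for k in ['wrist','scene']}
pickle.dump(fr,open(n+'.pkl','wb'))
a=np.hstack([fr['wrist']['img'],cv2.resize(fr['scene']['img'][70:280,190:410],(440,420),interpolation=cv2.INTER_CUBIC)]);save(n,cv2.resize(a,(800,336)))
for k in fr:
    f=fr[k];hsv=cv2.cvtColor(f['img'],cv2.COLOR_RGB2HSV)
    m=(hsv[...,0]<13)&(hsv[...,1]>130)&(hsv[...,2]>30)
    if k=='scene':
        P=cloud(f); m&=(abs(P[...,1]-.21)<.06)&(P[...,0]>.4)&(P[...,0]<.85)&(P[...,2]>.015)
        q=P[m]
        if len(q)>10:
            b=np.round(q[:,0],2)
            print('scene surf x:z',[(float(x),round(float(np.percentile(q[b==x,2],75)),3),int((b==x).sum())) for x in np.unique(b)])
            c=np.polyfit(q[:,0],q[:,2],1);print('tilt deg',np.degrees(np.arctan(c[0])),'n',len(q))
E
python3 pinlook.py d1; python3 go.py
```

```text
scene surf x:z [(0.5, 0.059, 15), (0.51, 0.061, 24), (0.52, 0.061, 18), (0.53, 0.063, 21), (0.54, 0.061, 17), (0.55, 0.063, 25), (0.56, 0.063, 12), (0.57, 0.065, 1), (0.61, 0.063, 14), (0.62, 0.063, 17), (0.63, 0.06, 21), (0.64, 0.059, 18), (0.65, 0.059, 19), (0.66, 0.058, 13), (0.67, 0.058, 5)]
tilt deg -0.6598848592062045 n 240
t 15.58 p [599.4 210.3  50. ] toolx [ 0.  0. -1.] tooly [-0.017  1.     0.   ] toolz [1.    0.017 0.   ] q [ 0.28  0.23  1.42 -0.    1.49 -1.3 ] gap 29.9 F [ 0.5  0.6 -1.8]
```

View pics/d1.png

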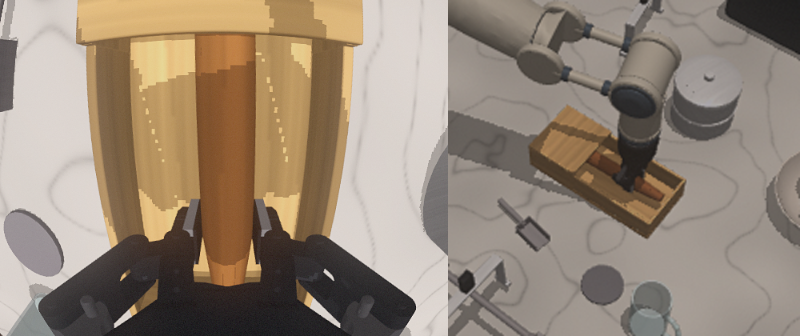

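The pin came up almost level (the grip holds it), with its surface at z ≈ 0.060 by the deck edge. The deck's edge will have to make it pivot, so I'll lower the grip force to 20 N and lift gently.

Request:
step_arm(plan=[{"tx":-2,"ty":0,"tz":0,"spin":0,"jaw":18},{"tx":-4,"ty":0,"tz":0,"spin":0,"jaw":18},{"tx":-6,"ty":0,"tz":0,"spin":0,"jaw":18},{"tx":-8,"ty":0,"tz":0,"spin":0,"jaw":18},{"tx":-10,"ty":0,"tz":0,"spin":0,"jaw":18},{"tx":-12,"ty":0,"tz":0,"spin":0,"jaw":18},{"tx":-12,"ty":0,"tz":0,"spin":0,"jaw":18}], grip_force=20)

```text
t: 16.17
eef_pos: [0.5994, 0.2103, 0.0623]
tcp_rot: [-0.006, 0.707, 0.006, 0.707]
contact_force: [0.2, 0.1, -3.1]
finger_gap: 0.03
```

```bash
python3 pinlook.py d2; python3 go.py
```

```text
scene surf x:z [(0.5, 0.064, 13), (0.51, 0.066, 18), (0.52, 0.068, 20), (0.53, 0.069, 21), (0.54, 0.071, 18), (0.55, 0.071, 19), (0.56, 0.072, 13), (0.61, 0.075, 17), (0.62, 0.076, 15), (0.63, 0.075, 22), (0.64, 0.073, 18), (0.65, 0.074, 17), (0.66, 0.074, 14), (0.67, 0.077, 3)]
tilt deg 3.3208623398016566 n 228
t 16.27 p [599.3 210.2  61.9] toolx [ 0.  0. -1.] tooly [-0.017  1.     0.   ] toolz [1.    0.017 0.   ] q [ 0.28  0.22  1.41  0.    1.51 -1.3 ] gap 29.6 F [ 0.4  0.4 -1.9]
```

View pics/d2.png

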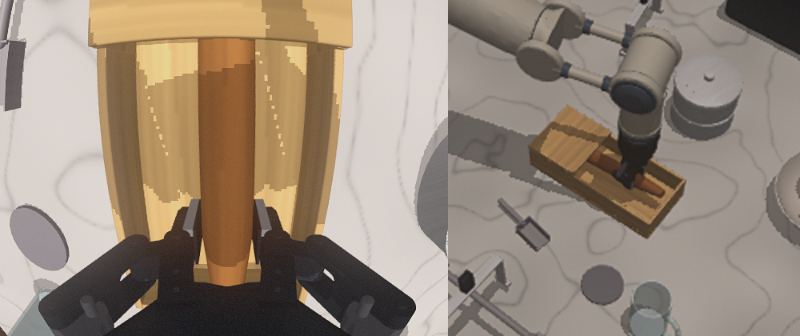

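The pin is now slanting: its top rises from 0.064 at x = 0.50 to 0.072 at 0.56, about 8°, with only ~3 N at the wrist. I'll keep lifting.

Request:
step_arm(plan=[{"tx":-2,"ty":0,"tz":0,"spin":0,"jaw":18},{"tx":-4,"ty":0,"tz":0,"spin":0,"jaw":18},{"tx":-6,"ty":0,"tz":0,"spin":0,"jaw":18},{"tx":-8,"ty":0,"tz":0,"spin":0,"jaw":18},{"tx":-10,"ty":0,"tz":0,"spin":0,"jaw":18},{"tx":-12,"ty":0,"tz":0,"spin":0,"jaw":18},{"tx":-14,"ty":0,"tz":0,"spin":0,"jaw":18},{"tx":-16,"ty":0,"tz":0,"spin":0,"jaw":18},{"tx":-16,"ty":0,"tz":0,"spin":0,"jaw":18}])

```text
t: 17.02
eef_pos: [0.5995, 0.2104, 0.0784]
tcp_rot: [-0.006, 0.707, 0.006, 0.707]
contact_force: [-0.5, 0.2, -2.4]
finger_gap: 0.0297
```

```bash
python3 pinlook.py d3; python3 go.py
```

```text
scene surf x:z [(0.5, 0.066, 9), (0.51, 0.069, 23), (0.52, 0.072, 13), (0.53, 0.074, 17), (0.54, 0.075, 17), (0.55, 0.077, 20), (0.56, 0.081, 6), (0.6, 0.088, 1), (0.61, 0.092, 12), (0.62, 0.093, 21), (0.63, 0.096, 18), (0.64, 0.095, 20), (0.65, 0.096, 17), (0.66, 0.1, 15), (0.67, 0.099, 1)]
tilt deg 12.329068335478054 n 210
t 17.12 p [599.5 210.3  78. ] toolx [ 0.001  0.    -1.   ] tooly [-0.017  1.     0.   ] toolz [1.    0.017 0.001] q [ 0.28  0.21  1.39  0.    1.53 -1.3 ] gap 30.0 F [ 0.7  0.2 -3.5]
```

View pics/d3.png

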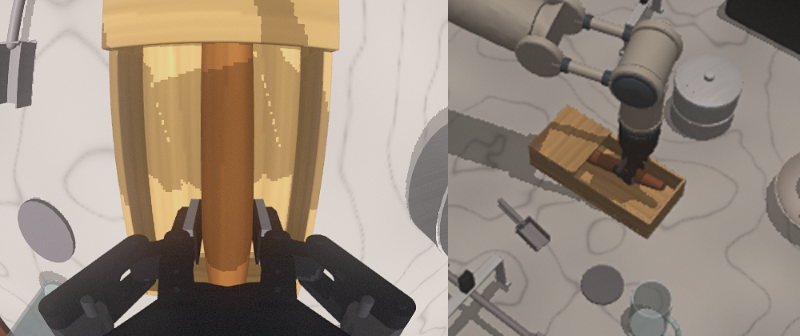

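The slant is about 15°, with the pin's top at 0.100 near the head, clear of the 60 mm end wall. Now I draw it out along its slant (+x with a smaller rise), so a gap opens at the deck edge.

Request:
step_arm(plan=[{"tx":0,"ty":0,"tz":2,"spin":0,"jaw":18},{"tx":-1,"ty":0,"tz":6,"spin":0,"jaw":18},{"tx":-2,"ty":0,"tz":12,"spin":0,"jaw":18},{"tx":-4,"ty":0,"tz":19,"spin":0,"jaw":18},{"tx":-6,"ty":0,"tz":27,"spin":0,"jaw":18},{"tx":-8,"ty":0,"tz":35,"spin":0,"jaw":18},{"tx":-10,"ty":0,"tz":43,"spin":0,"jaw":18},{"tx":-11,"ty":0,"tz":50,"spin":0,"jaw":18},{"tx":-12,"ty":0,"tz":55,"spin":0,"jaw":18},{"tx":-12,"ty":0,"tz":55,"spin":0,"jaw":18}])

```text
t: 17.95
eef_pos: [0.6554, 0.2111, 0.0899]
tcp_rot: [-0.006, 0.707, 0.006, 0.707]
contact_force: [-0.3, -0.8, -1.8]
finger_gap: 0.0299
```

```bash
python3 pinlook.py d4; python3 go.py
```

```text
scene surf x:z [(0.5, 0.061, 8), (0.51, 0.066, 15), (0.52, 0.069, 16), (0.53, 0.073, 21), (0.54, 0.073, 23), (0.55, 0.078, 22), (0.56, 0.078, 21), (0.57, 0.081, 21), (0.58, 0.083, 19), (0.59, 0.088, 18), (0.6, 0.088, 20), (0.61, 0.091, 20), (0.62, 0.092, 6), (0.66, 0.103, 2), (0.67, 0.103, 13), (0.68, 0.106, 15), (0.69, 0.107, 20), (0.7, 0.107, 20), (0.71, 0.109, 15), (0.72, 0.109, 14)]
tilt deg 12.416985843505174 n 329
t 18.05 p [654.3 211.2  89.5] toolx [-0. -0. -1.] tooly [-0.017  1.    -0.   ] toolz [ 1.     0.017 -0.   ] q [ 0.26  0.35  1.21  0.    1.58 -1.33] gap 29.6 F [-0.8  0.5 -2.2]
```

View pics/d4.png

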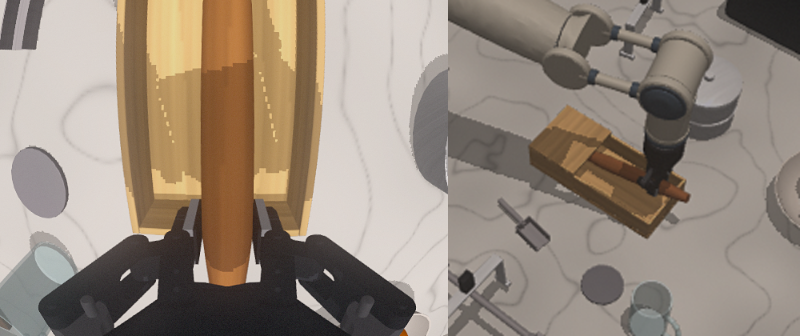

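The head has passed over the end wall, the slant is ~14° and there is no contact force. I continue the same way.

Request:
step_arm(plan=[{"tx":0,"ty":0,"tz":2,"spin":0,"jaw":18},{"tx":-1,"ty":0,"tz":6,"spin":0,"jaw":18},{"tx":-3,"ty":0,"tz":12,"spin":0,"jaw":18},{"tx":-5,"ty":0,"tz":19,"spin":0,"jaw":18},{"tx":-7,"ty":0,"tz":27,"spin":0,"jaw":18},{"tx":-9,"ty":0,"tz":35,"spin":0,"jaw":18},{"tx":-11,"ty":0,"tz":43,"spin":0,"jaw":18},{"tx":-12,"ty":0,"tz":50,"spin":0,"jaw":18},{"tx":-13,"ty":0,"tz":54,"spin":0,"jaw":18},{"tx":-13,"ty":0,"tz":54,"spin":0,"jaw":18}])

```text
t: 18.88
eef_pos: [0.7091, 0.212, 0.1029]
tcp_rot: [-0.006, 0.707, 0.006, 0.707]
contact_force: [-0.1, -1.0, -1.3]
finger_gap: 0.0301
```

```bash
python3 pinlook.py d5; python3 go.py
```

```text
scene surf x:z [(0.52, 0.062, 4), (0.53, 0.068, 11), (0.54, 0.073, 11), (0.55, 0.075, 12), (0.56, 0.078, 19), (0.57, 0.078, 20), (0.58, 0.084, 18), (0.59, 0.085, 26), (0.6, 0.089, 19), (0.61, 0.091, 24), (0.62, 0.094, 24), (0.63, 0.096, 15), (0.64, 0.099, 14), (0.65, 0.101, 15), (0.66, 0.103, 14), (0.67, 0.106, 15), (0.68, 0.11, 2), (0.72, 0.117, 9), (0.73, 0.119, 7), (0.74, 0.12, 19), (0.75, 0.12, 18), (0.76, 0.122, 17), (0.77, 0.122, 17), (0.78, 0.119, 2)]
tilt deg 12.987475125258609 n 352
t 18.98 p [708.3 212.1 102.6] toolx [-0. -0. -1.] tooly [-0.017  1.    -0.   ] toolz [ 1.     0.017 -0.   ] q [ 0.24  0.49  1.01  0.    1.64 -1.34] gap 29.9 F [-0.2  0.3 -2. ]
```

View pics/d5.png

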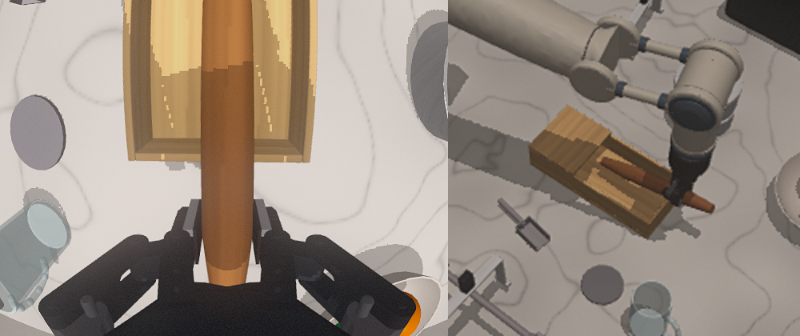

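The tail end is visible, clear of the deck edge at x ≈ 0.523. I'll firm the grip and lift straight up, then draw back a little once the tail is above the deck.

Request:
step_arm(plan=[{"tx":0,"ty":0,"tz":0,"spin":0,"jaw":18},{"tx":-1,"ty":0,"tz":1,"spin":0,"jaw":18},{"tx":-5,"ty":0,"tz":1,"spin":0,"jaw":18},{"tx":-11,"ty":0,"tz":1,"spin":0,"jaw":18},{"tx":-19,"ty":0,"tz":1,"spin":0,"jaw":18},{"tx":-28,"ty":0,"tz":1,"spin":0,"jaw":18},{"tx":-38,"ty":0,"tz":1,"spin":0,"jaw":18},{"tx":-48,"ty":0,"tz":1,"spin":0,"jaw":18},{"tx":-58,"ty":0,"tz":1,"spin":0,"jaw":18},{"tx":-68,"ty":0,"tz":1,"spin":0,"jaw":18},{"tx":-78,"ty":0,"tz":0,"spin":0,"jaw":18},{"tx":-88,"ty":0,"tz":-3,"spin":0,"jaw":18},{"tx":-98,"ty":0,"tz":-9,"spin":0,"jaw":18},{"tx":-108,"ty":0,"tz":-16,"spin":0,"jaw":18},{"tx":-118,"ty":0,"tz":-24,"spin":0,"jaw":18},{"tx":-127,"ty":0,"tz":-32,"spin":0,"jaw":18},{"tx":-135,"ty":0,"tz":-39,"spin":0,"jaw":18},{"tx":-141,"ty":0,"tz":-45,"spin":0,"jaw":18},{"tx":-145,"ty":0,"tz":-48,"spin":0,"jaw":18},{"tx":-145,"ty":0,"tz":-48,"spin":0,"jaw":18}], grip_force=60)

```text
t: 20.65
eef_pos: [0.6598, 0.2115, 0.2496]
tcp_rot: [-0.006, 0.706, 0.006, 0.708]
contact_force: [0.2, 0.1, -1.9]
finger_gap: 0.0286
```

```bash
python3 pinlook.py d6; python3 go.py
```

```text
scene surf x:z [(0.48, 0.212, 8), (0.49, 0.217, 14), (0.5, 0.218, 16), (0.51, 0.221, 12), (0.52, 0.226, 22), (0.53, 0.229, 24), (0.54, 0.232, 23), (0.55, 0.234, 24), (0.56, 0.236, 22), (0.57, 0.239, 30), (0.58, 0.242, 18), (0.59, 0.244, 18), (0.6, 0.246, 25), (0.61, 0.247, 22), (0.62, 0.245, 2), (0.63, 0.238, 1), (0.66, 0.259, 1), (0.67, 0.263, 12), (0.68, 0.262, 21), (0.69, 0.264, 21), (0.7, 0.264, 24), (0.71, 0.267, 20), (0.72, 0.268, 21), (0.73, 0.266, 6)]
tilt deg 12.617681039482228 n 407
t 20.75 p [660.3 211.3 247.7] toolx [ 0. -0. -1.] tooly [-0.017  1.    -0.   ] toolz [1.    0.017 0.   ] q [ 0.26  0.36  0.92 -0.    1.86 -1.33] gap 28.5 F [ 0.   0.1 -2.8]
```

View pics/d6.png

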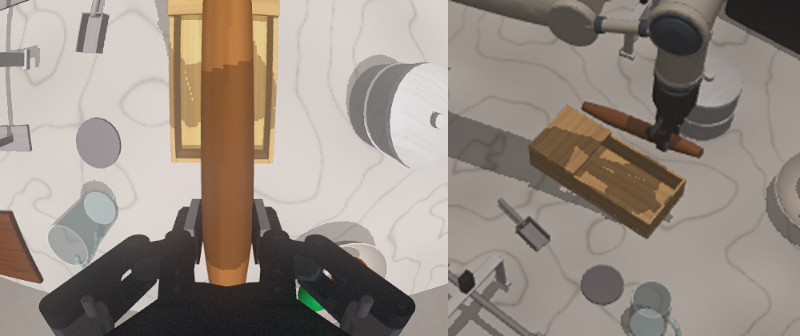

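The pin is in the air, its lowest visible part ≈ 0.19 m against the 0.12 m needed. I'll let it settle and compare the bystanders and frame with the start.

Request:
step_arm(plan=[{"tx":0,"ty":0,"tz":0,"spin":0,"jaw":18},{"tx":0,"ty":0,"tz":0,"spin":0,"jaw":18},{"tx":0,"ty":0,"tz":0,"spin":0,"jaw":18},{"tx":0,"ty":0,"tz":0,"spin":0,"jaw":18},{"tx":0,"ty":0,"tz":0,"spin":0,"jaw":18},{"tx":0,"ty":0,"tz":0,"spin":0,"jaw":18}])

```text
t: 21.25
eef_pos: [0.6603, 0.2113, 0.2476]
tcp_rot: [-0.006, 0.707, 0.006, 0.707]
contact_force: [-0.2, -0.2, -0.9]
finger_gap: 0.029
```

```bash
python3 pinlook.py d7
python3 - <<'E'
from h import *
import pickle
f0=pickle.load(open('f0.pkl','rb'));s=get_state();print(np.abs(s['qvel']).max(),s['finger_gap'])
sc=pickle.load(open('d7.pkl','rb'))['scene'];tp=grab_frame('top')
save('top7',tp['img']);save('scene7',sc['img'])
for n,g in (('scene',sc),('top',tp)):
    for k,(X,r) in {'tiffin':((.6,.45,.07),30),'teapot':((.6,-.455,.07),24),'mug_b':((.44,-.42,.06),20),'mug_a':((.79,-.02,.06),20),'coaster':((.676,.002,0),16),'scoop':((.48,.01,.01),22),'frame@rail':((.522,-.198,.12),14)}.items():
        u,v=proj(f0[n],X).astype(int);sl=np.s_[v-r:v+r,u-r:u+r]
        a=cv2.cvtColor(f0[n]['img'],6+1)[sl].astype(np.float32);b=cv2.cvtColor(g['img'],7)[sl].astype(np.float32)
        if a.size: (dx,dy),c=cv2.phaseCorrelate(a,b);print(n,k,'shift px',round(dx,2),round(dy,2),'mean|d|',round(float(abs(a-b).mean()),1))
E
```

```text
scene surf x:z [(0.48, 0.209, 11), (0.49, 0.214, 12), (0.5, 0.218, 15), (0.51, 0.219, 18), (0.52, 0.225, 19), (0.53, 0.228, 21), (0.54, 0.23, 25), (0.55, 0.232, 27), (0.56, 0.235, 24), (0.57, 0.239, 29), (0.58, 0.239, 21), (0.59, 0.242, 16), (0.6, 0.246, 21), (0.61, 0.247, 22), (0.62, 0.247, 9), (0.63, 0.229, 1), (0.67, 0.261, 14), (0.68, 0.262, 14), (0.69, 0.264, 25), (0.7, 0.264, 21), (0.71, 0.268, 19), (0.72, 0.266, 18), (0.73, 0.265, 7)]
tilt deg 13.017677296255068 n 409
0.002587063218306357 0.02851406192757766
scene tiffin shift px 0.13 -0.16 mean|d| 35.3
scene teapot shift px -0.03 0.01 mean|d| 8.3
scene mug_b shift px -0.01 0.0 mean|d| 7.9
scene mug_a shift px 0.01 -0.04 mean|d| 7.6
scene coaster shift px -0.02 -0.07 mean|d| 7.0
scene scoop shift px 0.53 0.49 mean|d| 8.1
scene frame@rail shift px -0.23 -0.32 mean|d| 24.8
top tiffin shift px 0.02 -0.04 mean|d| 4.8
top teapot shift px 0.03 0.03 mean|d| 2.6
top mug_b shift px 0.01 0.0 mean|d| 2.7
top mug_a shift px 0.03 -0.02 mean|d| 2.8
top coaster shift px -0.06 0.01 mean|d| 2.5
top scoop shift px 0.54 0.52 mean|d| 2.9
top frame@rail shift px -0.47 0.31 mean|d| 15.8
```

View pics/scene7.png

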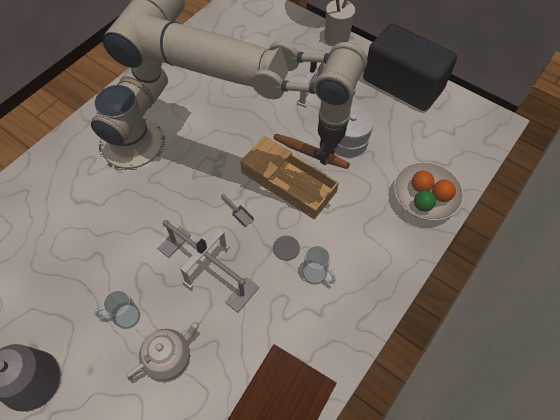

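View pics/top7.png

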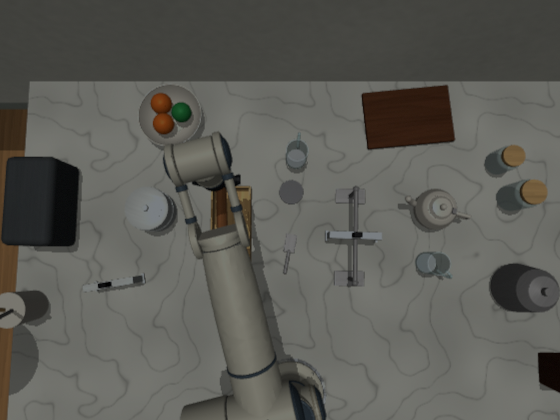

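Run:
```python
from h import *
for n,sl in (('top',np.s_[228:280,272:304]),('scene',np.s_[185:235,212:262])):
    a=cv2.imread(f'pics/{n}0.png',0)[sl].astype(np.float32);b=cv2.imread(f'pics/{n}7.png',0)[sl].astype(np.float32)
    w=cv2.createHanningWindow(a.shape[::-1],cv2.CV_32F);b=b*(np.median(a)/np.median(b))
    print(n,cv2.phaseCorrelate(a,b,w),abs(a-b).mean())
    t=b[4:-4,4:-4]; r=cv2.matchTemplate(a,t,cv2.TM_CCOEFF_NORMED);print(cv2.minMaxLoc(r)[1::2])
```

```text
top ((-0.06029032087964481, 0.01852705997793791), 0.9524482587973276) 0.9027003
(0.9981566071510315, (4, 4))
scene ((-0.044344212024281404, -0.005474144022478811), 1.0071358114242555) 0.41503173
(0.9995720386505127, (4, 4))
```

The scoop has not moved: re-registered, the shift is under 0.1 px, so the earlier 0.5 px was a window artefact. I'm handing the job in.

```bash
python3 -c "
from plant import finish_job
print(finish_job())"
```

```text
the job is handed in; nothing more can be done
None
```

I moved the frame from the tray to the rail, hung it over the bar with one leg on each side, and let go. I then gripped the rolling pin about 57 mm from its middle toward the head and let the deck edge tip it to about 15°. I drew it out over the end wall and handed in the job at about 21.5 s of the 58 s allowed.

**Last checks**
- **Frame:** it is hanging free on the bar. Its strap read level after release (z about 0.131–0.134 m), and it was still in place in the last pictures.
- **Pin:** it is held in the air at a slant of about 13°, with 60 N of grip and a 28.5 mm opening. Its lowest part is at about 0.19 m, against the 0.12 m needed. The arm was at rest, with joint speeds below 0.003 rad/s.
- **Bystanders:** the tiffin, teapot, mugs, coaster and scoop show no shift above about 0.2 px from their starting images.
- **One disagreement:** the first scoop check read a 0.5 px shift. A second, windowed check gave less than 0.1 px in both views, so I took the first reading as an artefact.

The highest force I saw at the end of a move was about 6 N.

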